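# Pin the stop of the sawing jig and hold a firebrick in its corner

### The job

Set up the next cut on the firebrick sawing jig: take the drop pin out of the tool block and put it fully home through the hole in the foot of the sliding stop, so that the stop is locked to the board. Then lay the long piece of firebrick flat on the jig's bed, press it firmly into the corner so that its long side is flush along the fence and its end is against the stop, and finish while still holding it pressed against both, ready for the saw. Leave the short offcut, the clay cup, the tub and the saw where they are.

Things in the scene. Friction and masses are not known exactly. Their poses are not given: they have to be found in the camera images.
- jig: Sawing jig fixed to the bench: plywood board 170 (x) x 300 (y) x 22 mm; its waxed upper face is the bed. Origin: centre of the underside, on the bench; x towards the fence, y along the fence towards the stop. In this frame: fence face at x = +60 mm, stop face at y = +50 mm, pin hole (14 mm wide, right through) at x = +15, y = +95 mm, a 3 mm saw kerf across at y = -75 mm.
- fence: Hardwood fence fixed along the far side of the bed, 22 mm thick, 20 mm high (top 42 mm above the bench), 300 mm long, waxed like the bed. Origin: on the bed at the middle of its working face, which looks to the jig's -x.
- stop: Aluminium angle stop on the bed: upright plate 70 (x) x 10 x 20 mm high, its working face 45 mm to -y of the origin, and behind it a foot 10 mm thick with a 15 mm hole. Origin: hole axis at bed level; axes as the jig's. Slides on a stiff guide (1.5 N): now at the guide's -y end with its hole over the board's; a push moves it up to 20 mm to +y unless pinned.
- stop_hole (a point): Centre of the mouth of the hole in the stop's foot, on the foot's upper face, 32 mm above the bench. 15 mm wide; it goes on as a 14 mm hole through the board, 32 mm deep in all.
- corner (a point): The point on the bed (22 mm above the bench) where the planes of the fence face and the stop face meet; fixed to the jig.
- pin: Drop pin, 70 g: steel shank 12 mm thick, 30 mm long, nose tapered over 6 mm to 6 mm wide; above it a round wooden handle 22 mm thick, 60 mm long. Origin: tip; z up along the pin. Starts upright in the tool block, tip 15 mm and handle 45 to 105 mm above the bench. Fully home, the handle's shoulder rests on the stop's foot and the tip is 2 mm above the bench.
- block: Wooden tool block fixed to the bench, 140 x 70 x 45 mm high, with the 14 mm hole, 32 mm deep, that the pin stands in. Origin: on the bench under that hole; the block reaches 35 mm to -x, 105 mm to +x, 35 mm to either side. Two thin trimming tools stand in it 85 mm from the hole in +x, up to 118 mm above the bench.
- brick: The long piece of cream insulating firebrick: 64 mm wide (x), 160 mm long (y), 57 mm high (z), about 0.3 kg. Origin: centre of its underside. It lies on the bench, its underside stays down; either end may go to the stop. Slid along the bed while borne down on, it binds by friction short of the fence; with its weight barely resting it slides easily.
- offcut: Short firebrick offcut of the same section: 64 (x) x 70 (y) x 57 mm high. Origin: centre of its underside. To be left alone.
- cup: Grey clay cup, 80 mm wide at the rim, 98 mm high. Origin: centre of its underside. To be left alone.
- saw: Pull saw lying on the bench: blade 50 x 240 mm to -y, round handle 25 mm thick and 160 mm long to +y. Origin: on the bench where blade and handle meet. To be left alone.
- tub: Open grey-green plastic tub, 155 x 215 mm over the rim, 85 mm high. Origin: centre of its underside. To be left alone.
There are look-alikes about, which are no part of the job. Leave any red or yellow look-alike of the pin alone.

How it is judged:
By the outcome, as a careful person would: the job done as asked, in the order asked, and still so for the second after the job is handed in, while the arm keeps its last pose, push and grip.
It also fails if it takes over 67 s, if anything falls off the work surface, if the arm or the gripper's body presses on something with over 40 N, if the wrist force passes 120 N, or if a joint passes its speed limit or range.

### The arm

A 6-joint arm with a two-finger parallel gripper is mounted at the origin on the work surface. World frame = base frame: x ahead of the robot, y to its left, z up, the work surface at z = 0. Lengths are in m, angles in rad, forces in N, time in s.
With the tool pointing down it reaches from about 0.25 to 0.725 m from the base axis. Payload 4 kg.
Tool frame: the origin (TCP) lies midway between the tips of the shut fingers; the grasp point (between the pads) lies 19 mm behind it; z points along the fingers, y is the line along which they close (so a half turn about z gives the same grasp; the last joint's range is limited). The gripper opens to 85 mm and grips with 20 to 120 N. Pads are 22 mm wide; open, the fingers measure 114 mm over their backs; the gripper's body (76 mm by 85 mm) begins 54 mm behind the grasp point. The pads swing forward as they close: fully open they stand 13 mm farther back than shut.
Start: joints at [-1.103, 0.241, 0.005, 1.335, 0, 1.571], TCP at [0.225, -0.446, 0.231] pointing down, gripper open.
Joint ranges: [-2.72, 2.72], [-1.05, 1.87], [-1.09, 1.28], [-1.99, 2.15], [-1.42, 1.44], [-3.14, 3.14]. Speed limits (rad/s): [2.79, 2.79, 3.14, 3.14, 3.14, 3.14].

### API

Orientations are given as a unit quaternion [x, y, z, w].
In Python, from cell import manip gives the robot as it stands.
- The arm moves only by the tool send_rows, never from a script. Its argument "increments" is a list that holds one entry, the list of rows, each a list of 4 numbers: the shift along the tool's x, y, z in mm, then the turn about the tool's z in rad. A call has 1 to 10 rows; each row shifts and turns the commanded pose from where the row before left it, along the tool's axes as they then stand; what a row does not reach is not made up. A row lasts 1/10 s, in which the tool goes at most 50 mm and 8.59 degrees, less where a joint would pass 70% of its speed; a pose out of reach is approached as far as the arm can. A call is refused whole if a number of a shift passes 50 or a number of a turn 0.15, either way. A call with a gripper value outside its range is refused whole. "fingers" is the gripper command: -1 is shut, 1 is fully open, values between are in proportion, set as the call begins (left out, the last holds). The fingers move at their own pace and stop on an object; "newtons" is the grip in N (left out, the last holds). Time passes only in rows, so rows that do not move let the fingers close. It gives the time, the measured TCP pose, the force, the opening and the grip force at its end, in the units of the state.
- manip.get_obs(): the state, without advancing time (a new reading comes with each control period).
- manip.snapshot(name): name is "scene" or "top" or "wrist"; returns the picture (384x512x3 uint8, blue, green, red); there is no depth.
- manip.camera_params(name): a dict with "fx", "fy", "cx", "cy" (pixels), "R" (3x3) and "t" (3): a world point X has camera coordinates R X + t; the wrist camera has in their place "mount" (4x4, takes a point from camera to tool coordinates, whose origin is the TCP and whose axes are the flange's). Camera axes: x right, y down, z forward; pixel columns grow to the right and rows downward; lengths in m; the calibration is good to about 2 mm. A picture is of the moment at which its call begins: read the wrist's pose just before it. camera_params takes no time and is no camera call.
- manip.hand_in(): hands the job in; it is judged then, once.
Trained networks look in the newest picture that a camera, given by its name, has taken for a name from the list of things; names that differ only in an ending like _2 or _b are one class to them, and where a whole thing is asked for, a point or a joint stands for the part that bears it (a point fixed in the world has none). Each returns a list of dicts, best first, with "p" (0 to 1); they miss things now and then, are a little off and sometimes report something else, mostly with a low value. They report only what shows in the picture. A call takes as long as a camera call. They do not tell look-alikes from the thing itself.
- manip.recognise(camera, query): "bbox" ([left, top, right, bottom] in pixels, round what is visible of it).
The state is a dict: "clock": time; "joints": joint angles; "joint_velocities": joint speeds; "tau": joint torques, N m; "position": TCP position; "tool_rot": TCP orientation; "contact_force": force on the tool from outside, world axes, zero at the start; "moment": the same for the moment, N m; "gripper_width": finger opening in m; "finger_force": force on a finger pad.
Only numpy, scipy, OpenCV 4.12 (cv2) and the standard library are available. Lean on these libraries where they do the work, as an engineer would, in place of code of your own. Each camera call takes 0.05 s, during which the arm holds its last target. There are 200 camera calls.

## Working session

There is one attempt and no reset: what is moved stays moved. The work goes in short steps, Python scripts to look and compute and a tool call to move; the robot and the scene stay as the last step left them, time stands still between calls to the robot, and variables do not carry over. Pictures are saved under pics/ and viewed, at most 10 in all, crops included, and the job is handed in when it is done.

Besides the shell and the picture viewer there is one more tool, called as name(argument=value, ...) on one line, values as JSON. send_rows: Moves the arm, as the interface text tells. Its arguments: {"type":"object","properties":{"increments":{"type":"array","items":{"type":"array","items":{"type":"array","items":{"type":"number"}}}},"fingers":{"type":"number"},"newtons":{"type":"number"}},"required":["increments"]}

```bash
mkdir -p pics; ls
cat > h.py <<'E'
import numpy as np,cv2
from scipy.spatial.transform import Rotation as Ro
from cell import manip as m
def cam(n,obs=None):
    c=m.camera_params(n)
    K=np.array([[c["fx"],0,c["cx"]],[0,c["fy"],c["cy"]],[0,0,1]])
    if "mount" in c:
        M=np.array(c["mount"]);o=obs or m.get_obs()
        T=np.eye(4);T[:3,:3]=Ro.from_quat(o["tool_rot"]).as_matrix();T[:3,3]=o["position"]
        W=np.linalg.inv(T@M);return K,W[:3,:3],W[:3,3]
    return K,np.array(c["R"]),np.array(c["t"])
def ray(C,u,v,z):
    K,R,t=C;o=-R.T@t;d=R.T@np.linalg.solve(K,[u,v,1.]);return o+d*(z-o[2])/d[2]
def proj(C,X):
    K,R,t=C;p=K@(R@np.asarray(X,float)+t);return p[:2]/p[2]
E
python3 - <<'E'
from h import *
o=m.get_obs();print({k:np.round(v,3) for k,v in o.items()})
for n in ("top","scene"):
    im=m.snapshot(n);cv2.imwrite(f"pics/{n}0.png",im)
    C=cam(n);print(n,C[0][0,0],-C[1].T@C[2])
    for q in ("jig","fence","stop","stop_hole","pin","block","brick","offcut","cup","saw","tub"):
        for d in m.recognise(n,q)[:3]:
            b=d["bbox"];print(q,round(d["p"],2),np.round(b),np.round(ray(C,(b[0]+b[2])/2,(b[1]+b[3])/2,.03)[:2],3))
a=cv2.imread("pics/top0.png");b=cv2.imread("pics/scene0.png")
cv2.imwrite("pics/top0b.png",cv2.resize(a,(800,600),interpolation=cv2.INTER_CUBIC))
print(m.get_obs()["clock"])
E
```

```text
pics
{'clock': np.float64(0.0), 'joints': array([-1.103,  0.241,  0.004,  1.335,  0.   ,  1.571]), 'joint_velocities': array([ 0.002,  0.001, -0.001, -0.   , -0.   , -0.   ]), 'tau': array([ 0.0000e+00, -3.7232e+01,  2.5241e+01,  1.7000e-02,  0.0000e+00,
        0.0000e+00]), 'position': array([ 0.225, -0.446,  0.23 ]), 'tool_rot': array([ 0.973,  0.232, -0.   , -0.001]), 'contact_force': array([-0.161, -0.712, -0.353]), 'moment': array([-0.041, -0.002, -0.039]), 'finger_force': np.float64(0.0), 'gripper_width': np.float64(0.085)}
top 356.79846939944963 [0.52277072 0.04024559 0.93671558]
jig 0.87 [208. 148. 338. 238.] [0.601 0.002]
fence 0.66 [210. 145. 324. 185.] [0.673 0.015]
fence 0.23 [381. 202. 421. 267.] [ 0.489 -0.318]
stop 0.97 [223. 181. 257. 209.] [0.597 0.086]
stop_hole 0.72 [220. 177. 256. 209.] [0.603 0.091]
stop_hole 0.65 [ 65. 120. 157. 187.] [0.713 0.417]
pin 0.72 [126. 246. 141. 261.] [0.456 0.357]
pin 0.68 [134. 282. 154. 299.] [0.362 0.332]
pin 0.67 [158. 274. 173. 283.] [0.391 0.277]
block 0.89 [118. 212. 157. 271.] [0.485 0.348]
block 0.46 [207. 148. 338. 237.] [
[... 355 characters left out ...]
. 122. 160. 188.] [0.708 0.416]
scene 416.51733388085876 [1.05340074 0.38000141 0.93928631]
fence 0.78 [177. 185. 282. 242.] [0.679 0.026]
stop 0.75 [251. 188. 291. 222.] [0.597 0.094]
stop_hole 0.91 [248. 189. 290. 224.] [0.605 0.093]
pin 0.78 [392. 174. 405. 200.] [0.353 0.327]
pin 0.68 [408. 183. 428. 211.] [0.351 0.38 ]
pin 0.47 [384. 199. 400. 220.] [0.424 0.345]
block 0.57 [353. 201. 405. 262.] [0.5   0.348]
brick 0.9 [153.  83. 207. 138.] [ 0.497 -0.309]
offcut 0.71 [317. 141. 347. 171.] [0.37  0.136]
cup 0.94 [104. 120. 138. 163.] [ 0.683 -0.362]
cup 0.43 [248. 188. 291. 223.] [0.6   0.093]
saw 0.8 [117. 195. 241. 297.] [ 0.822 -0.015]
tub 0.68 [300. 252. 425. 370.] [0.695 0.411]
1.2
```

View pics/top0b.png

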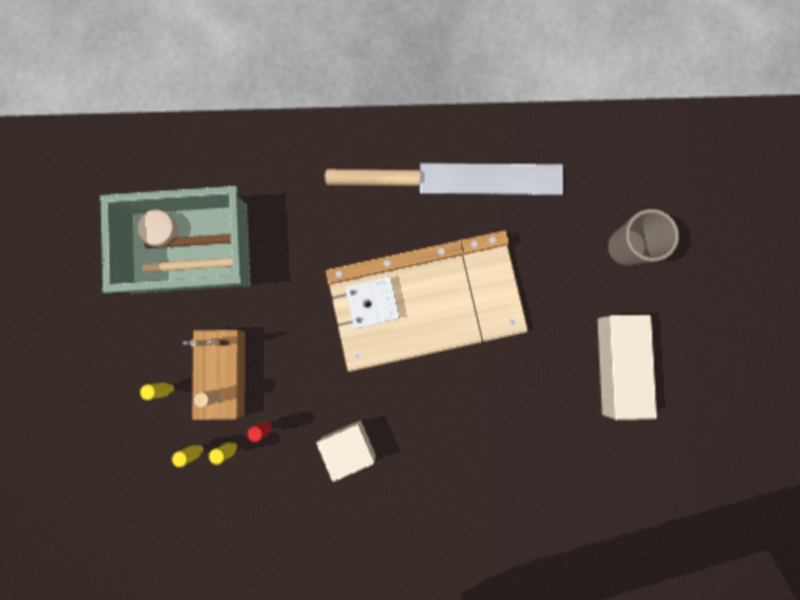

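The top view shows the plain-wood pin in the block at (201,400), the trimming tools at (205,343), red and yellow look-alikes round it, the jig with the stop hole at (368,303), and the brick top face from (608,316) to (656,418).

Run:
```python
from h import *
C=cam("top");P=lambda u,v,z:ray(C,u*.64-.18,v*.64-.18,z)
s=lambda a:np.round(a[:2],4)
print("pin",s(P(201,400,.105)))
print("stop hole",s(P(368,303.5,.032)))
c=[P(348,370,.022),P(527,331,.022)];print("board front",[s(x) for x in c]); d=c[0]-c[1];print("yaw",np.degrees(np.arctan2(-d[0],d[1])),np.linalg.norm(d))
c=[P(327,270,.042),P(506,233,.042)];d=c[0]-c[1];print("fence back yaw",np.degrees(np.arctan2(-d[0],d[1])),np.linalg.norm(d))
b=np.array([P(608,316,.057),P(651,315,.057),P(656,418,.057),P(612,419,.057)])
print("brick",s(b.mean(0)),np.round(b[:,:2],3)); d=b[0]+b[1]-b[2]-b[3];print("brick long yaw",np.degrees(np.arctan2(d[1],d[0])),np.linalg.norm(d)/2)
k=m.camera_params("wrist");print(np.round(k["mount"],3),k["fx"])
```

```text
pin [0.4556 0.3433]
stop hole [0.6002 0.0975]
board front [array([0.4928, 0.1326]), array([ 0.5503, -0.1612])]
yaw 11.073649680878537 0.2994139196502049
fence back yaw 10.487378323221192 0.2964888031548724
brick [ 0.4903 -0.3142] [[ 0.57  -0.281]
 [ 0.57  -0.349]
 [ 0.41  -0.347]
 [ 0.41  -0.279]]
brick long yaw -0.5753206636314825 0.1598520377063732
[[ 0.    -0.955 -0.297  0.075]
 [ 1.     0.001 -0.001  0.001]
 [ 0.001 -0.297  0.955 -0.142]
 [ 0.     0.     0.     1.   ]] 269.1972315134878
```

```bash
cat >> h.py <<'E'
def yaw(o):
    R=Ro.from_quat(o["tool_rot"]).as_matrix();return np.arctan2(R[1,0],R[0,0])
def plan(x,y,z,yd,n,start=None):
    "rows to target; yaw in degrees; start=(x,y,z,yawdeg) of command"
    o=m.get_obs();p=np.array(o["position"]);a=yaw(o)
    if start: p=np.array(start[:3]);a=np.radians(start[3])
    da=(np.radians(yd)-a+np.pi)%(2*np.pi)-np.pi
    d=(np.array([x,y,z])-p)*1000/n
    for i in range(n):
        c,s=np.cos(a),np.sin(a);r=[c*d[0]+s*d[1], s*d[0]-c*d[1], -d[2], -da/n]
        print([round(v,1) for v in r[:3]]+[round(r[3],4)],end=",");a+=da/n
    print()
E
python3 -c "
from h import *
plan(.4556,.3433,.19,90,20)"
```

```text
[np.float64(28.1), np.float64(-30.0), np.float64(2.1), np.float64(-0.0552)],[np.float64(29.7), np.float64(-28.5), np.float64(2.1), np.float64(-0.0552)],[np.float64(31.2), np.float64(-26.8), np.float64(2.1), np.float64(-0.0552)],[np.float64(32.6), np.float64(-25.0), np.float64(2.1), np.float64(-0.0552)],[np.float64(34.0), np.float64(-23.2), np.float64(2.1), np.float64(-0.0552)],[np.float64(35.2), np.float64(-21.3), np.float64(2.1), np.float64(-0.0552)],[np.float64(36.3), np.float64(-19.3), np.float64(2.1), np.float64(-0.0552)],[np.float64(37.3), np.float64(-17.3), np.float64(2.1), np.float64(-0.0552)],[np.float64(38.2), np.float64(-15.2), np.float64(2.1), np.float64(-0.0552)],[np.float64(39.0), np.float64(-13.1), np.float64(2.1), np.float64(-0.0552)],[np.float64(39.7), np.float64(-10.9), np.float64(2.1), np.float64(-0.0552)],[np.float64(40.2), np.float64(-8.7), np.float64(2.1), np.float64(-0.0552)],[np.float64(40.6), np.float64(-6.5), np.float64(2.1), np.float64(-0.0552)],[np.float64(40.9), np.float64(-4.2), np.float64(2.1), np.float64(-0.0552)],[np.float64(41.1), np.float64(-1.9), np.float64(2.1), np.float64(-0.0552)],[np.float64(41.1), np.float64(0.3), np.float64(2.1), np.float64(-0.0552)],[np.float64(41.0), np.float64(2.6), np.float64(2.1), np.float64(-0.0552)],[np.float64(40.8), np.float64(4.8), np.float64(2.1), np.float64(-0.0552)],[np.float64(40.5), np.float64(7.1), np.float64(2.1), np.float64(-0.0552)],[np.float64(40.1), np.float64(9.3), np.float64(2.1), np.float64(-0.0552)],
```

send_rows(increments=[[[28,-30,2,-0.055],[30,-28,2,-0.055],[31,-27,2,-0.055],[33,-25,2,-0.055],[34,-23,2,-0.055],[35,-21,2,-0.055],[36,-19,2,-0.055],[37,-17,2,-0.055],[38,-15,2,-0.055],[39,-13,2,-0.055]]], fingers=0.2)

```text
clock: 2.2
position: [0.3418, -0.0517, 0.2116]
tool_rot: [0.873, 0.488, 0.0, 0.0]
contact_force: [1.0, -0.1, 0.3]
gripper_width: 0.0512
finger_force: 0.0
```

send_rows(increments=[[[40,-11,2,-0.055],[40,-9,2,-0.055],[41,-6,2,-0.055],[41,-4,2,-0.055],[41,-2,2,-0.055],[41,0,2,-0.055],[41,3,2,-0.055],[41,5,2,-0.055],[40,7,2,-0.055],[40,9,2,-0.055]]])

```text
clock: 3.2
position: [0.4579, 0.343, 0.1912]
tool_rot: [0.707, 0.707, 0.0, 0.0]
contact_force: [0.5, 1.1, 0.2]
gripper_width: 0.0511
finger_force: 0.0
```

send_rows(increments=[[[0,0,10,0],[0,0,0,0]]])

```text
clock: 3.4
position: [0.4565, 0.3412, 0.1791]
tool_rot: [0.708, 0.706, -0.002, -0.0]
contact_force: [-0.5, -0.6, -0.6]
gripper_width: 0.0513
finger_force: 0.0
```

Run:
```python
from h import *
o=m.get_obs();C=cam("wrist",o);im=m.snapshot("wrist")
print(o["clock"],o["position"],np.degrees(yaw(o)),o["gripper_width"])
cv2.imwrite("pics/w1.png",im)
for d in m.recognise("wrist","pin")[:4]:
    b=d["bbox"];print(d["p"],np.round(b))
print(proj(C,[.4556,.3433,.105]))
```

```text
3.4 [0.45649971 0.34119442 0.17908028] 89.8980999586273 0.05128050638864716
0.92 [254.  81. 282. 105.]
0.82 [208. 230. 220. 270.]
0.69 [139. 138. 181. 166.]
0.67 [150. 186. 187. 228.]
[253.36947263 201.45578263]
```

View pics/w1.png

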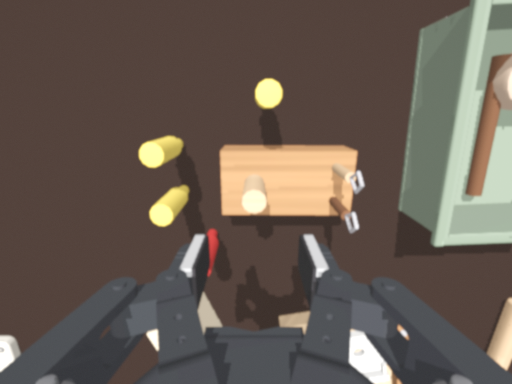

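The wrist view shows the plain pin's top disc at about (255,200), within 2 mm of the estimate; the fingers straddle it in x with clear space round about.

send_rows(increments=[[[1,0.5,30,0],[1,0.5,30,0],[1,0,30,0],[0,0,28,0],[0,0,0,0],[0,0,0,0]]])

```text
clock: 4.1
position: [0.4587, 0.3433, 0.0642]
tool_rot: [0.709, 0.706, -0.0, 0.0]
contact_force: [0.3, -0.1, 0.7]
gripper_width: 0.0512
finger_force: 0.0
```

send_rows(increments=[[[0,0,0,0],[0,0,0,0],[0,0,0,0],[0,0,0,0],[0,0,0,0],[0,0,0,0]]], fingers=-1, newtons=40)

```text
clock: 4.7
position: [0.4584, 0.345, 0.0652]
tool_rot: [0.708, 0.706, 0.001, -0.0]
contact_force: [-3.4, -0.7, 7.0]
gripper_width: 0.0209
finger_force: 39.1
```

send_rows(increments=[[[0,0,-15,0],[0,0,-25,0],[0,0,-30,0],[0,0,-30,0],[0,0,0,0],[0,0,0,0]]])

```text
clock: 5.3
position: [0.4594, 0.3447, 0.1646]
tool_rot: [0.708, 0.706, 0.002, 0.0]
contact_force: [-0.1, -0.3, -0.5]
gripper_width: 0.0211
finger_force: 39.0
```

Run:
```python
from h import *
o=m.get_obs();C=cam("wrist",o)
print(o["clock"],o["position"],np.degrees(yaw(o)),o["gripper_width"])
np.set_printoptions(suppress=True)
plan(.6002,.0975,.16,101,8)
```

```text
5.3 [0.45938182 0.34468075 0.16458895] 89.82833607749036 0.021076917498586756
[np.float64(-30.8), np.float64(17.7), np.float64(0.6), np.float64(-0.0244)],[np.float64(-31.3), np.float64(16.9), np.float64(0.6), np.float64(-0.0244)],[np.float64(-31.7), np.float64(16.2), np.float64(0.6), np.float64(-0.0244)],[np.float64(-32.1), np.float64(15.4), np.float64(0.6), np.float64(-0.0244)],[np.float64(-32.4), np.float64(14.6), np.float64(0.6), np.float64(-0.0244)],[np.float64(-32.8), np.float64(13.8), np.float64(0.6), np.float64(-0.0244)],[np.float64(-33.1), np.float64(13.0), np.float64(0.6), np.float64(-0.0244)],[np.float64(-33.4), np.float64(12.2), np.float64(0.6), np.float64(-0.0244)],
```

send_rows(increments=[[[-31,18,0,-0.024],[-31,17,2,-0.024],[-32,16,5,-0.024],[-32,15,5,-0.024],[-32,15,5,-0.024],[-33,14,5,-0.024],[-33,13,5,-0.024],[-33,12,8,-0.024],[0,0,0,0],[0,0,0,0]]])

```text
clock: 6.3
position: [0.5982, 0.0963, 0.1263]
tool_rot: [0.638, 0.77, -0.001, -0.001]
contact_force: [0.4, -0.6, -0.8]
gripper_width: 0.021
finger_force: 39.0
```

Run:
```python
from h import *
o=m.get_obs();C=cam("wrist",o);im=m.snapshot("wrist");t=m.snapshot("top");s=m.snapshot("scene")
print(o["clock"],o["position"],np.degrees(yaw(o)),o["gripper_width"])
h=[.6002,.0975,.032]
print(proj(C,h),proj(C,list(o["position"][:2])+[o["position"][2]-.0495]),proj(cam("scene"),h))
u,v=np.round(proj(cam("scene"),h)).astype(int)
a=cv2.resize(s[v-75:v+45,u-60:u+60],(400,400),interpolation=cv2.INTER_CUBIC)
cv2.imwrite("pics/w2.png",np.hstack([np.vstack([im,np.zeros((16,512,3),np.uint8)]),a[:, :288]]))
```

```text
6.3 [0.59820769 0.09625106 0.12631678] 100.70393412766659 0.020962553000864026
[257.04955288 196.09430551] [254.6314233  214.75844888] [271.36367971 205.97394565]
```

View pics/w2.png

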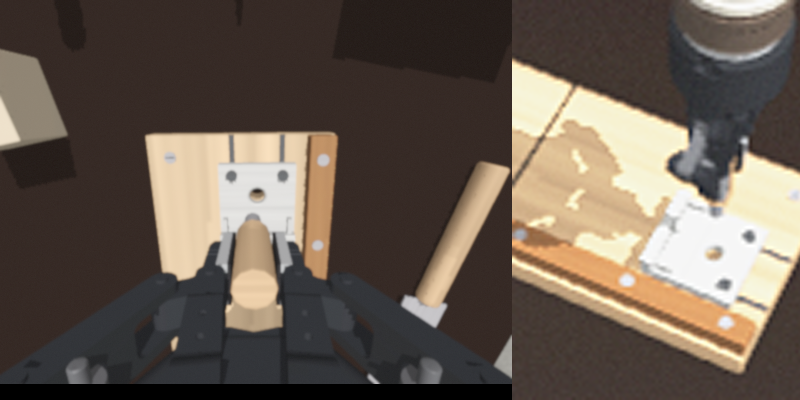

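The hole is at (257,195), agreeing with the estimate, and the pin tip at (253,216), about 1 mm off the tool axis; I shift about 3 mm and lower.

send_rows(increments=[[[1.2,1.7,15,0],[1.2,1.7,15,0],[0,0,10,0],[0,0,4,0],[0,0,4,0],[0,0,2,0],[0,0,0,0]]])

```text
clock: 7.15
position: [0.6022, 0.1004, 0.0785]
tool_rot: [0.637, 0.771, 0.0, 0.0]
contact_force: [0.6, 0.3, -0.7]
gripper_width: 0.0207
finger_force: 39.0
```

send_rows(increments=[[[0,0,4,0],[0,0,4,0],[0,0,4,0],[0,0,0,0]]])

```text
clock: 7.55
position: [0.6015, 0.1002, 0.0654]
tool_rot: [0.637, 0.771, -0.001, -0.0]
contact_force: [-0.0, -0.7, -0.7]
gripper_width: 0.0207
finger_force: 39.1
```

send_rows(increments=[[[0,0,4,0],[0,0,4,0],[0,0,3,0],[0,0,2,0],[0,0,1,0],[0,0,0,0]]])

```text
clock: 8.15
position: [0.602, 0.1003, 0.0523]
tool_rot: [0.637, 0.771, -0.0, -0.0]
contact_force: [-0.2, -0.5, -0.3]
gripper_width: 0.0212
finger_force: 39.1
```

send_rows(increments=[[[0,0,1,0],[0,0,1,0],[0,0,0,0],[0,0,0,0]]])

```text
clock: 8.55
position: [0.6021, 0.1003, 0.0521]
tool_rot: [0.637, 0.771, 0.0, 0.0]
contact_force: [-3.0, -1.4, 8.5]
gripper_width: 0.0207
finger_force: 40.3
```

send_rows(increments=[[[0,0,0,0],[0,0,0,0],[0,0,0,0],[0,0,0,0]]], fingers=0.2)

```text
clock: 8.95
position: [0.6021, 0.1004, 0.05]
tool_rot: [0.637, 0.771, -0.0, -0.0]
contact_force: [-0.1, 0.6, -0.4]
gripper_width: 0.0512
finger_force: 0.0
```

send_rows(increments=[[[0,0,-20,0],[0,0,-40,0],[0,0,-40,0],[0,0,-20,0],[0,0,0,0]]])

```text
clock: 9.45
position: [0.6047, 0.1008, 0.1746]
tool_rot: [0.637, 0.771, 0.003, 0.003]
contact_force: [0.9, -0.2, -0.1]
gripper_width: 0.0514
finger_force: 0.0
```

Run:
```python
from h import *
o=m.get_obs();C=cam("wrist",o);im=m.snapshot("wrist");s=m.snapshot("scene")
print(o["clock"],o["position"],np.degrees(yaw(o)))
h=np.array([.6002,.0975,.0])
for z in (.032,.092): print(proj(C,h+[0,0,z]),proj(cam("scene"),h+[0,0,z]))
u,v=np.round(proj(cam("scene"),h+[0,0,.06])).astype(int)
a=cv2.resize(s[v-40:v+40,u-29:u+29],(290,400),interpolation=cv2.INTER_CUBIC)
print(u-29,v-40)
cv2.imwrite("pics/w3.png",np.hstack([np.vstack([im,np.zeros((16,512,3),np.uint8)]),a[:, :288]]))
o["position"][2]
plan(.490,-.314,.13,179.4,12)
```

```text
9.45 [0.60469246 0.10081817 0.17460689] 100.83025557088699
[248.52391241 185.70652238] [271.36367971 205.97394565]
[247.82080094 203.5739239 ] [272.31592128 193.32690202]
243 160
[np.float64(-32.2), np.float64(-15.7), np.float64(3.3), np.float64(-0.1143)],[np.float64(-30.2), np.float64(-19.2), np.float64(3.3), np.float64(-0.1143)],[np.float64(-27.8), np.float64(-22.5), np.float64(3.3), np.float64(-0.1143)],[np.float64(-25.0), np.float64(-25.6), np.float64(3.3), np.float64(-0.1143)],[np.float64(-21.9), np.float64(-28.3), np.float64(3.3), np.float64(-0.1143)],[np.float64(-18.6), np.float64(-30.6), np.float64(3.3), np.float64(-0.1143)],[np.float64(-15.0), np.float64(-32.5), np.float64(3.3), np.float64(-0.1143)],[np.float64(-11.2), np.float64(-34.0), np.float64(3.3), np.float64(-0.1143)],[np.float64(-7.2), np.float64(-35.0), np.float64(3.3), np.float64(-0.1143)],[np.float64(-3.2), np.float64(-35.6), np.float64(3.3), np.float64(-0.1143)],[np.float64(0.9), np.float64(-35.8), np.float64(3.3), np.float64(-0.1143)],[np.float64(5.0), np.float64(-35.4), np.float64(3.3), np.float64(-0.1143)],
```

View pics/w3.png

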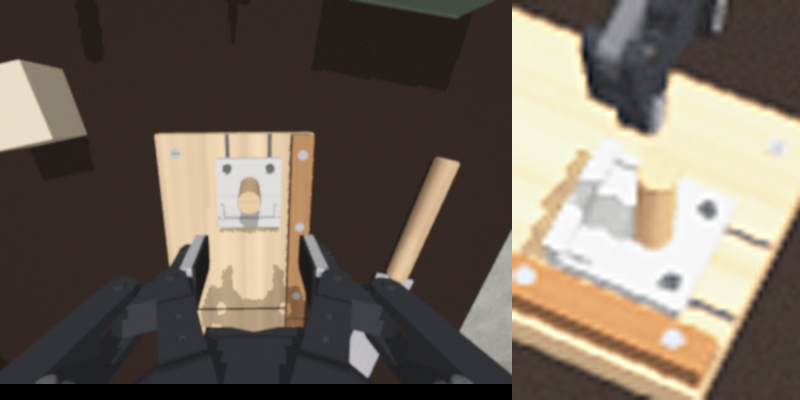

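The pin stands home: shoulder on the foot, handle top at (249,203), where a 92 mm top should project. On to the brick.

send_rows(increments=[[[-32,-16,3,-0.114],[-30,-19,3,-0.114],[-28,-22,3,-0.114],[-25,-26,3,-0.114],[-22,-28,3,-0.114],[-19,-31,3,-0.114],[-15,-32,3,-0.114],[-11,-34,3,-0.114],[-7,-35,3,-0.114],[-3,-36,3,-0.114]]], fingers=1)

```text
clock: 10.55
position: [0.5062, -0.2456, 0.1378]
tool_rot: [0.118, 0.993, 0.001, -0.002]
contact_force: [0.5, -0.4, -0.0]
gripper_width: 0.0853
finger_force: 0.0
```

send_rows(increments=[[[1,-36,4,-0.114],[5,-35,4,-0.114],[0,0,0,0],[0,0,0,0],[0,0,0,0]]])

```text
clock: 11.05
position: [0.4887, -0.3125, 0.1311]
tool_rot: [0.007, 1.0, 0.001, -0.001]
contact_force: [-0.8, 0.5, 0.4]
gripper_width: 0.085
finger_force: 0.0
```

Run:
```python
from h import *
o=m.get_obs();C=cam("wrist",o);im=m.snapshot("wrist")
print(o["clock"],o["position"],np.degrees(yaw(o)))
for s in ((80,32),(80,-32),(-80,-32),(-80,32)):
    print(np.round(proj(C,[.4903+s[0]/1e3,-.3142+s[1]/1e3,.057]),1))
cv2.imwrite("pics/w4.png",im)
```

```text
11.05 [ 0.48867316 -0.31250988  0.13108524] 179.21112306317292
[287.8 287.4]
[219.6 288.2]
[209.  109.4]
[292.8 108.2]
```

View pics/w4.png

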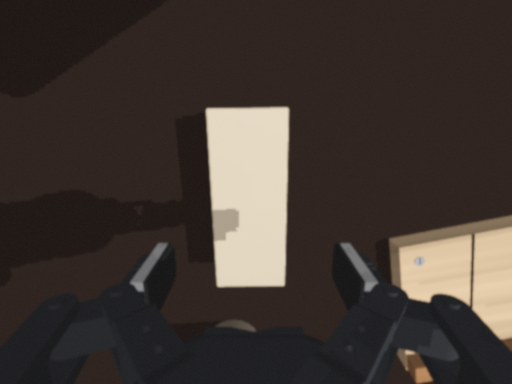

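The brick's top face spans (207,109) to (285,287), about 3 px left of the estimate, so I shift 4 mm in tool -y and lower.

send_rows(increments=[[[-1,-2,25,0],[-0.5,-2,30,0],[0,0,30,0],[0,0,20,0],[0,0,8,0],[0,0,0,0],[0,0,0,0]]])

```text
clock: 11.8
position: [0.4915, -0.3176, 0.0203]
tool_rot: [0.006, 1.0, -0.0, 0.001]
contact_force: [0.0, 0.3, -0.2]
gripper_width: 0.0855
finger_force: 0.0
```

send_rows(increments=[[[0,0,0,0],[0,0,0,0],[0,0,0,0],[0,0,0,0],[0,0,0,0]]], fingers=-1, newtons=60)

```text
clock: 12.3
position: [0.4918, -0.3181, 0.0212]
tool_rot: [0.007, 1.0, -0.0, 0.002]
contact_force: [-0.3, 1.5, 6.9]
gripper_width: 0.0634
finger_force: 68.6
```

send_rows(increments=[[[0,0,-15,0],[0,0,-30,0],[0,0,-30,0],[0,0,-15,0],[0,0,0,0],[0,0,0,0]]])

```text
clock: 12.9
position: [0.49, -0.3175, 0.1086]
tool_rot: [0.007, 1.0, 0.0, -0.0]
contact_force: [-0.3, 0.2, -4.9]
gripper_width: 0.0631
finger_force: 67.6
```

Run:
```python
from h import *
o=m.get_obs();print(o["clock"],o["position"],np.degrees(yaw(o)),o["contact_force"],o["moment"])
plan(.625,-.0395,.11,100.8,14)
```

```text
12.9 [ 0.48997935 -0.31752588  0.10855249] 179.19765538346402 [-0.25973977  0.21524397 -4.92974365] [ 0.0098725   0.04757568 -0.01357466]
[np.float64(-9.4), np.float64(20.0), np.float64(-0.1), np.float64(0.0977)],[np.float64(-7.4), np.float64(20.8), np.float64(-0.1), np.float64(0.0977)],[np.float64(-5.3), np.float64(21.4), np.float64(-0.1), np.float64(0.0977)],[np.float64(-3.2), np.float64(21.8), np.float64(-0.1), np.float64(0.0977)],[np.float64(-1.0), np.float64(22.1), np.float64(-0.1), np.float64(0.0977)],[np.float64(1.1), np.float64(22.0), np.float64(-0.1), np.float64(0.0977)],[np.float64(3.3), np.float64(21.8), np.float64(-0.1), np.float64(0.0977)],[np.float64(5.4), np.float64(21.4), np.float64(-0.1), np.float64(0.0977)],[np.float64(7.4), np.float64(20.8), np.float64(-0.1), np.float64(0.0977)],[np.float64(9.4), np.float64(20.0), np.float64(-0.1), np.float64(0.0977)],[np.float64(11.3), np.float64(18.9), np.float64(-0.1), np.float64(0.0977)],[np.float64(13.1), np.float64(17.7), np.float64(-0.1), np.float64(0.0977)],[np.float64(14.8), np.float64(16.4), np.float64(-0.1), np.float64(0.0977)],[np.float64(16.3), np.float64(14.9), np.float64(-0.1), np.float64(0.0977)],
```

send_rows(increments=[[[-9,20,0,0.098],[-7,21,0,0.098],[-5,21,0,0.098],[-3,22,0,0.098],[-1,22,0,0.098],[1,22,0,0.098],[3,22,0,0.098],[5,21,0,0.098],[7,21,0,0.098],[9,20,0,0.098]]])

```text
clock: 13.9
position: [0.5858, -0.1192, 0.1067]
tool_rot: [0.479, 0.878, -0.001, -0.002]
contact_force: [-0.3, -0.1, -3.3]
gripper_width: 0.0632
finger_force: 67.6
```

send_rows(increments=[[[11,19,0,0.098],[13,18,0,0.098],[15,16,0,0.098],[16,15,0,0.098],[0,0,0,0],[0,0,0,0],[0,0,0,0]]])

```text
clock: 14.6
position: [0.625, -0.0421, 0.1078]
tool_rot: [0.639, 0.769, -0.001, -0.001]
contact_force: [0.5, -0.3, -3.7]
gripper_width: 0.0628
finger_force: 67.5
```

Run:
```python
from h import *
o=m.get_obs();C=cam("wrist",o);im=m.snapshot("wrist")
print(o["clock"],o["position"],np.degrees(yaw(o)),o["contact_force"])
a=np.radians(10.8);R=np.array([[np.cos(a),-np.sin(a)],[np.sin(a),np.cos(a)]])
h=np.array([.601,.0985])
J=lambda x,y,z:proj(C,list(h+R@(np.array([x-15,y-95])/1e3))+[z/1e3]).round(1)
print("fence edge top",J(60,150,42),J(60,50,42),"stop plate top corners (face)",J(-20,50,42),J(50,50,42),J(-20,60,42))
cv2.imwrite("pics/w5.png",im)
```

```text
14.6 [ 0.62496484 -0.04212645  0.10781106] 100.59437778827866 [ 0.53731165 -0.29586596 -3.66759087]
fence edge top [ 333.4 -102.2] [321.6  78. ] stop plate top corners (face) [209.1  78.5] [307.5  78.1] [208.4  63. ]
```

View pics/w5.png

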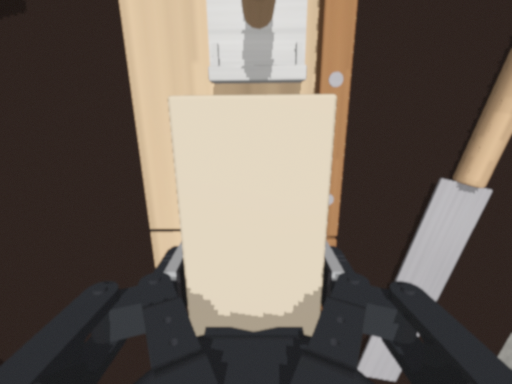

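The brick hangs over the bed, near edge (172–334, 97), with the stop face at v≈79 and the fence edge at u≈321 just as predicted. I get the remaining gaps from these.

Run:
```python
from h import *
o=m.get_obs();C=cam("wrist",o)
a=np.radians(10.8);R=np.array([[np.cos(a),-np.sin(a)],[np.sin(a),np.cos(a)]])
h=np.array([.601,.0985]);z=o["position"][2]-.0205+.057
for u,v,zz in ((172,98,z),(334,96,z),(185,300,z),(325,230,z),(209,80,.042),(305,80,.042)):
    print(u,v,(R.T@(ray(C,u,v,zz)[:2]-h)*1e3+[15,95]).round(1))
```

```text
172 98 [-17.9  31.9]
334 96 [41.7 32.4]
185 300 [-20.1 -56.7]
325 230 [ 42.4 -21.3]
209 80 [-19.9  48.8]
305 80 [48.7 48.6]
```

send_rows(increments=[[[0,0,20,0],[0,0,20,0],[0,0,14,0],[0,0,6,0],[0,0,2,0],[0,0,0,0],[0,0,0,0]]])

```text
clock: 15.35
position: [0.6271, -0.0416, 0.0484]
tool_rot: [0.639, 0.769, 0.001, 0.001]
contact_force: [0.1, -0.2, -3.3]
gripper_width: 0.0631
finger_force: 67.7
```

send_rows(increments=[[[0,0,1,0],[0,0,0,0],[0,0,0,0]]])

```text
clock: 15.65
position: [0.6264, -0.0414, 0.0467]
tool_rot: [0.639, 0.769, 0.0, 0.0]
contact_force: [-0.4, 0.2, -3.8]
gripper_width: 0.0632
finger_force: 67.7
```

send_rows(increments=[[[0,0,1,0],[0,0,1,0],[0,0,0,0],[0,0,0,0]]])

```text
clock: 16.05
position: [0.6261, -0.0415, 0.0442]
tool_rot: [0.639, 0.769, -0.0, -0.0]
contact_force: [1.1, -0.2, -4.2]
gripper_width: 0.063
finger_force: 67.7
```

send_rows(increments=[[[0,0,1,0],[0,0,0,0],[0,0,0,0]]])

```text
clock: 16.35
position: [0.6263, -0.0415, 0.0434]
tool_rot: [0.639, 0.769, 0.0, 0.0]
contact_force: [0.1, -0.3, -3.1]
gripper_width: 0.0632
finger_force: 67.8
```

send_rows(increments=[[[3,3,0,0],[4,4,0,0],[4,3,0,0],[2,2,0,0],[0,0,0,0],[0,0,0,0]]])

```text
clock: 16.95
position: [0.6358, -0.0261, 0.0434]
tool_rot: [0.639, 0.77, 0.0, 0.0]
contact_force: [0.3, 0.9, -2.8]
gripper_width: 0.063
finger_force: 67.8
```

send_rows(increments=[[[0,0,1,0],[0,0,0,0],[0,0,0,0]]])

```text
clock: 17.25
position: [0.6359, -0.0263, 0.0432]
tool_rot: [0.639, 0.769, 0.001, 0.0]
contact_force: [-1.0, 1.3, 5.6]
gripper_width: 0.0635
finger_force: 68.4
```

send_rows(increments=[[[0,0,-0.6,0],[0,1,0,0],[0,1,0,0],[0,1,0,0],[0,0,0,0]]])

```text
clock: 17.75
position: [0.6383, -0.0265, 0.0432]
tool_rot: [0.639, 0.769, -0.0, 0.0]
contact_force: [-4.3, 0.5, 5.0]
gripper_width: 0.0631
finger_force: 68.7
```

send_rows(increments=[[[0,1,0,0],[0,1,0,0],[0,0,0,0],[0,0,0,0]]])

```text
clock: 18.15
position: [0.6384, -0.0265, 0.0433]
tool_rot: [0.639, 0.769, -0.002, -0.001]
contact_force: [-9.1, -1.1, 9.0]
gripper_width: 0.0633
finger_force: 69.3
```

send_rows(increments=[[[0,0,-1,0],[0,0,-1,0],[0,0,0,0],[0,0,0,0]]])

```text
clock: 18.55
position: [0.6384, -0.0264, 0.0434]
tool_rot: [0.639, 0.769, -0.002, -0.001]
contact_force: [-5.1, -1.7, -0.2]
gripper_width: 0.0633
finger_force: 68.2
```

send_rows(increments=[[[0,1,-0.4,0],[0,1,0,0],[0,0,0,0],[0,0,0,0]]])

```text
clock: 18.95
position: [0.6386, -0.0265, 0.0435]
tool_rot: [0.639, 0.769, -0.004, -0.003]
contact_force: [-9.2, -2.9, 1.4]
gripper_width: 0.0629
finger_force: 68.5
```

send_rows(increments=[[[1,0,-0.3,0],[1,0,0,0],[1,0,0,0],[0,0,0,0],[0,0,0,0]]])

```text
clock: 19.45
position: [0.6382, -0.0252, 0.0435]
tool_rot: [0.639, 0.769, -0.005, -0.002]
contact_force: [-7.9, -7.5, -0.0]
gripper_width: 0.0633
finger_force: 68.1
```

send_rows(increments=[[[1,0,0,0],[1,0,0,0],[0,0,0,0],[0,0,0,0]]])

```text
clock: 19.85
position: [0.6379, -0.0238, 0.0436]
tool_rot: [0.639, 0.769, -0.005, -0.001]
contact_force: [-8.7, -8.6, 0.0]
gripper_width: 0.0631
finger_force: 68.2
```

send_rows(increments=[[[1,-1,0,0],[1,0,0,0],[0,0,0,0],[0,0,0,0]]])

```text
clock: 20.25
position: [0.6374, -0.0213, 0.0436]
tool_rot: [0.639, 0.769, -0.004, -0.001]
contact_force: [-6.0, -6.4, -1.4]
gripper_width: 0.063
finger_force: 67.8
```

send_rows(increments=[[[1,0,0,0],[1,0,0,0],[0,0,0,0],[0,0,0,0]]])

```text
clock: 20.65
position: [0.6373, -0.0209, 0.0438]
tool_rot: [0.639, 0.769, -0.005, 0.0]
contact_force: [-5.9, -10.3, -2.8]
gripper_width: 0.0634
finger_force: 68.1
```

send_rows(increments=[[[1,1,0.5,0],[1,1,0.5,0],[0,1,0,0],[0,0,0,0],[0,0,0,0]]])

```text
clock: 21.15
position: [0.6375, -0.0209, 0.0438]
tool_rot: [0.64, 0.769, -0.008, -0.0]
contact_force: [-13.5, -16.4, 7.3]
gripper_width: 0.0632
finger_force: 69.3
```

Run:
```python
from h import *
o=m.get_obs();C=cam("wrist",o);im=m.snapshot("wrist");s=m.snapshot("scene")
print(o["clock"],o["position"],np.degrees(yaw(o)),o["contact_force"],o["moment"])
c=cam("scene");u,v=np.round(proj(c,[.637,0.0,.06])).astype(int)
a=cv2.resize(s[v-60:v+60,u-60:u+60],(400,400),interpolation=cv2.INTER_CUBIC)
w=cv2.resize(im[0:240,100:420],(400,300),interpolation=cv2.INTER_CUBIC)
cv2.imwrite("pics/w6.png",np.hstack([np.vstack([w,np.zeros((100,400,3),np.uint8)]),a]))
```

```text
21.15 [ 0.63745127 -0.02092399  0.04376792] 100.47070850835829 [-13.4560777  -16.35081324   7.34472138] [-3.00515801  2.79226789  1.18054018]
```

View pics/w6.png

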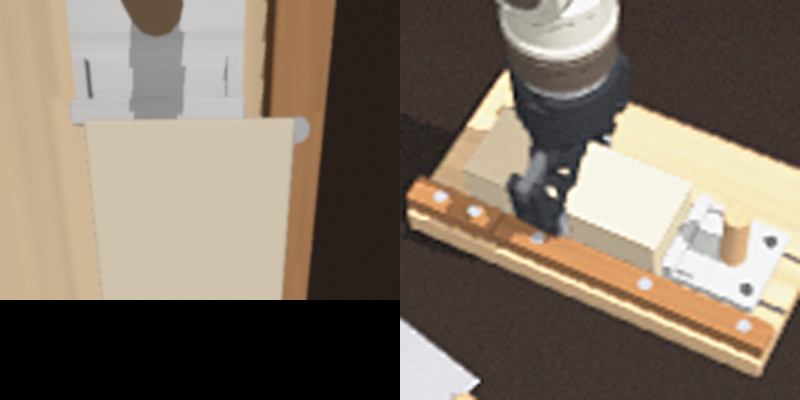

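The brick sits in the corner: end at the stop plate (v≈118), side along the fence, pin home. The moment about z suggests it bears mainly near the stop end, so I trim yaw and bear down to take out tilt.

send_rows(increments=[[[0,0,1,-0.004],[0,0,1,-0.004],[0,0,1,0],[0,0,0,0],[0,0,0,0]]])

```text
clock: 21.75
position: [0.6376, -0.021, 0.0435]
tool_rot: [0.638, 0.77, -0.007, 0.0]
contact_force: [-19.0, -16.2, 18.6]
gripper_width: 0.0633
finger_force: 70.3
```

```bash
cat > s.py <<'E'
from h import *
o=m.get_obs();R=Ro.from_quat(o["tool_rot"]).as_matrix()
f=R.T@o["contact_force"];print(o["clock"],np.round(o["position"],4),"yaw",np.degrees(yaw(o)).round(2),"F tool",f.round(1),"M",np.round(o["moment"],2),"lean along tool x,y deg",np.degrees([R[2,0],R[2,1]]).round(2))
E
python3 s.py
```

```text
21.75 [ 0.6376 -0.021   0.0435] yaw 100.75 F tool [-12.5 -21.9 -18.2] M [-2.75  3.83  0.22] lean along tool x,y deg [-0.53 -0.59]
```

send_rows(increments=[[[-0.5,-1,0.5,-0.001],[0,-1,0.5,0],[0,0,0,0],[0,0,0,0],[0,0,0,0]]])

```text
clock: 22.25
position: [0.6376, -0.021, 0.0433]
tool_rot: [0.637, 0.77, -0.005, 0.001]
contact_force: [-16.5, -14.4, 20.2]
gripper_width: 0.0629
finger_force: 70.4
```

```bash
python3 s.py
```

```text
22.25 [ 0.6376 -0.021   0.0433] yaw 100.8 F tool [-11.3 -19.  -20. ] M [-2.36  3.23 -0.1 ] lean along tool x,y deg [-0.48 -0.36]
```

send_rows(increments=[[[1,0,-0.5,0],[0.5,0,0,0],[0,0,0,0],[0,0,0,0],[0,0,0,0]]])

```text
clock: 22.75
position: [0.6376, -0.021, 0.0433]
tool_rot: [0.638, 0.77, -0.006, 0.002]
contact_force: [-14.2, -18.4, 17.2]
gripper_width: 0.063
finger_force: 70.1
```

```bash
python3 s.py
python3 - <<'E'
from h import *
o=m.get_obs();C=cam("wrist",o);im=m.snapshot("wrist");t=m.snapshot("top")
a=np.radians(10.8);R=np.array([[np.cos(a),-np.sin(a)],[np.sin(a),np.cos(a)]]);h=np.array([.601,.0985])
for D,c in ((im,C),(t,cam("top"))):
    q=[proj(c,list(h+R@(np.array([x-15,y-95])/1e3))+[.079]) for x,y in ((-4,-110),(-4,50),(60,50),(60,-110))]
    cv2.polylines(D,[np.round(np.array(q)*8).astype(int)],True,(0,0,255),1,cv2.LINE_AA,3)
a=cv2.resize(im[60:300,100:420],(400,300),interpolation=cv2.INTER_CUBIC)
b=cv2.resize(t[130:250,200:360],(400,300),interpolation=cv2.INTER_CUBIC)
cv2.imwrite("pics/w7.png",np.hstack([a,b]))
E
```

```text
22.75 [ 0.6376 -0.021   0.0433] yaw 100.77 F tool [-15.6 -17.5 -16.9] M [-2.92  2.93  0.12] lean along tool x,y deg [-0.62 -0.36]
```

View pics/w7.png

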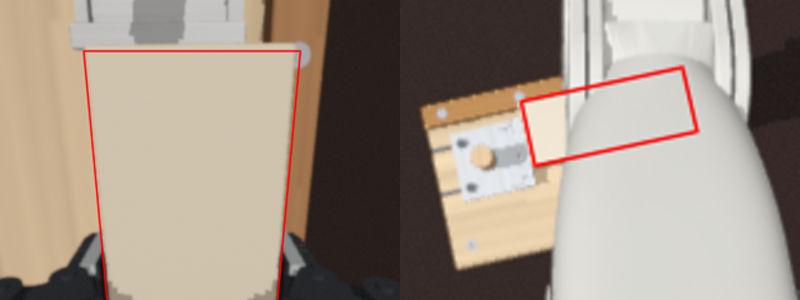

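The outline of the ideal corner pose matches the brick within 1–2 px in both views. It is parallel to the fence, its end is at the stop plate, and the forces are steady at about 16 N each way.

```bash
python3 -c "
from cell import manip
print(manip.hand_in())"
```

```text
the job is handed in; nothing more can be done
None
```

The job is handed in at about 23 s: the pin is fully home through the stop, and the brick lies on the bed, held against the fence and the stop at about 16 N each, with the gripper leaning about 0.6°.

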